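# Make up the power supply parts kit

## Task

Make up the kit for one power supply: gather the transformer, the wider of the two capacitors, the full-width square heatsink and the terminal block into the kitting tray, each the right way up and sitting flat on the floor of the pocket cut for its shape (transformer in the oblong pocket, capacitor in the round one, heatsink in the square one, terminal block in the long narrow one). Leave the slim capacitor and the half-width heatsink where they are on the bench, and let go of everything.

Things in the scene. Friction and masses are not known exactly. Their poses are not given: they have to be found in the camera images.
- transformer_center (a point): Mains transformer to be packed, standing on its foot: dark core with yellow winding, 30 (x) x 56 (y) x 30 (z) mm over all. Grasp the core: 30 mm along x, 36 mm along y, solid from 2 mm above the underside to the top; the flat foot, 12 mm wide and 2 mm thick, reaches 28 mm either way along y. The point is its centre, 15 mm above its underside; z up. Loose.
- wide_cap_center (a point): The wider capacitor, to be packed: upright black cylinder with a bare aluminium top, 35 mm in diameter and 45 mm high. The point is its centre, 22.5 mm above its underside; z is up along its axis. Loose.
- full_sink_center (a point): The full-width heatsink, to be packed: bare aluminium, a square base with eight upright fins, 46 x 46 mm in plan and 24 mm high. The fins run along x, so the outer fins are the +y and -y faces; it can be gripped across either. The point is its centre, 12 mm above its underside; z is up. Loose.
- terminal_center (a point): Terminal block, to be packed: plain grey plastic bar, 66 (x) x 18 (y) x 22 (z) mm, with a row of six screws along its top; it acts as a solid block. The point is its centre, 11 mm above its underside; x is along the bar, z is up. Loose.
- slim_cap_center (a point): Slim capacitor that does not belong to the kit and stays where it is: like the wider one and as high (45 mm), but only 24 mm in diameter. The point is its centre, 22.5 mm above its underside. Loose.
- half_sink_center (a point): Half-width heatsink that does not belong to the kit and stays where it is: like the square one and as high (24 mm), but 46 (x) x 25 (y) mm in plan with five fins. The point is its centre, 12 mm above its underside. Loose.
- oblong_pocket (a point): Pocket for the transformer: rectangle 72 mm (x) by 46 mm (y), so the transformer's long direction (its y) lies along this x, either way round. In one of four black insert plates (94 x 82 mm) set two by two in the fixed black tray, any plate in any place. The plate's top is 12 mm above the bench; the pocket is 6 mm deep, with a white floor. Point: centre of the pocket floor, 6 mm above the bench; z up.
- round_pocket (a point): Pocket for the wider capacitor: round, 50 mm in diameter. In one of four black insert plates (94 x 82 mm) set two by two in the fixed black tray, any plate in any place. The plate's top is 12 mm above the bench; the pocket is 6 mm deep, with a white floor. Point: centre of the pocket floor, 6 mm above the bench; z up.
- square_pocket (a point): Pocket for the square heatsink: 60 x 60 mm, sides along x and y; the heatsink may lie any of four ways round. In one of four black insert plates (94 x 82 mm) set two by two in the fixed black tray, any plate in any place. The plate's top is 12 mm above the bench; the pocket is 6 mm deep, with a white floor. Point: centre of the pocket floor, 6 mm above the bench; z up.
- narrow_pocket (a point): Pocket for the terminal block: long and narrow, 82 mm (x) by 34 mm (y); the block lies along x, either way round. In one of four black insert plates (94 x 82 mm) set two by two in the fixed black tray, any plate in any place. The plate's top is 12 mm above the bench; the pocket is 6 mm deep, with a white floor. Point: centre of the pocket floor, 6 mm above the bench; z up.
Mind the look-alikes: they are no part of the job. Leave any green look-alike of the part that bears wide_cap_center alone.

How it is judged:
By the outcome, as a careful person would: the job done as asked, in the order asked, and still so for the second after the job is handed in, with the robot touching nothing.
It also fails if it takes over 104 s, if anything falls off the work surface, if the arm or the gripper's body presses on something with over 40 N, if the wrist force passes 120 N, or if a joint passes its speed limit or range.

## Robot

A 6-joint arm with a two-finger parallel gripper is mounted at the origin on a cart in front of the work surface, level with it; the furniture and walls round the work are solid. World frame = base frame: x ahead of the robot, y to its left, z up, the work surface at z = 0. Lengths are in mm, angles in rad, forces in N, time in s.
With the tool pointing down it reaches from about 425 to 950 mm from the base axis. Payload 14.7 kg.
Tool frame: the origin (TCP) lies midway between the tips of the shut fingers; the grasp point (between the pads) lies 19 mm behind it; z points along the fingers, y is the line along which they close (so a half turn about z gives the same grasp; the last joint's range is limited). The gripper opens to 85 mm and grips with 20 to 120 N. Pads are 22 mm wide; open, the fingers measure 114 mm over their backs; the gripper's body (76 mm by 85 mm) begins 54 mm behind the grasp point. The pads swing forward as they close: fully open they stand 13 mm farther back than shut.
Start: joints at [-1.366, 0.48, 1.596, -0, 1.065, -0.047], TCP at [161.963, -629.492, 231.297] pointing down, gripper open.
Joint ranges: [-2.75, 2.75], [-0.82, 2.05], [0.23, 2.67], [-1.56, 4.7], [0.09, 2.69], [-2.92, 2.92]. Speed limits (rad/s): [1.89, 1.89, 2.39, 3.01, 3.01, 3.01].

## Interface

Orientations are given as a unit quaternion [w, x, y, z].
In Python, from bench import readout, viewer, arm gives the robot as it stands.
- The arm moves only by the tool servo_tool, never from a script. Its argument "increments" is a list of rows, each an object of numbers: "gripper": the finger opening in mm, from 0 to 85.4; "dx", "dy", "dz": the shift along the tool's x, y, z in mm; "wx", "wy", "wz": the turn, a rotation vector about the tool's x, y, z in degrees. In form: [{"gripper": .., "dx": .., "dy": .., "dz": .., "wx": .., "wy": .., "wz": ..}, ...]. A call has 1 to 12 rows; each row is the pose to reach, as a shift and turn from the pose commanded when the call began, along the tool's axes at that moment; what a row does not reach only later rows make up. A row lasts 1/12 s, in which the tool goes at most 41.7 mm and 7.16 degrees, less where a joint would pass 70% of its speed; a pose out of reach is approached as far as the arm can. A call with a gripper value outside its range is refused whole. The fingers move at their own pace and stop on an object; "grip_force" is the grip in N (left out, the last holds). Time passes only in rows, so rows that repeat a pose let the fingers close. It gives the time, the measured TCP pose, the force, the opening and the grip force at its end, in the units of the state.
- readout.state(): the state, without advancing time (a new reading comes with each control period).
- viewer.snapshot(name): name is "scene" or "top" or "wrist"; returns a dict with "img" (400x640x3 uint8, blue, green, red), "range_z" (400x640 float32, mm along the optical axis (not along the pixel's ray), 0 where there is no reading), "camera_matrix" (3x3 intrinsics, pixels), "extrinsics" (4x4, takes a point from world to camera coordinates); the wrist camera has in their place "T_tool_cam" (4x4, takes a point from camera to tool coordinates, whose origin is the TCP and whose axes are the flange's). Camera axes: x right, y up, looking along -z (the intrinsics and any distortion apply to the point x, -y, -z); pixel columns grow to the right and rows downward; lengths in mm; the calibration is good to about 2 mm. The wrist camera is an equidistant fisheye: a pixel r from the principal point sees the ray r / f radians off the axis. A picture is of the moment at which its call begins: read the wrist's pose just before it.
- arm.job_done(): hands the job in; it is judged then, once.
The state is a dict: "time_s": time; "qpos": joint angles; "joint_vel": joint speeds; "joint_efforts": joint torques, N m; "tool_pos": TCP position; "ee_rot": TCP orientation; "contact_force": force on the tool from outside, world axes, zero at the start; "moment": the same for the moment, N m; "grip_width": opening from 0.0 (shut) to 1.0 (fully open); "grip_force": force on a finger pad.
Only numpy, scipy, OpenCV 4.12 (cv2) and the standard library are available. Lean on these libraries where they do the work, as an engineer would, in place of code of your own. Each camera call takes 0.05 s, during which the arm holds its last target. There are 200 camera calls.

## Working session

There is one attempt and no reset: what is moved stays moved. The work goes in short steps, Python scripts to look and compute and a tool call to move; the robot and the scene stay as the last step left them, time stands still between calls to the robot, and variables do not carry over. Pictures are saved under pics/ and viewed, at most 14 in all, crops included, and the job is handed in when it is done.

Besides the shell and the picture viewer there is one more tool, called after ">>>" as name(argument=value, ...) on one line, values as JSON. servo_tool: Moves the arm, as the interface text tells. Its arguments: {"type":"object","properties":{"increments":{"type":"array","items":{"type":"object","properties":{"gripper":{"type":"number"},"dx":{"type":"number"},"dy":{"type":"number"},"dz":{"type":"number"},"wx":{"type":"number"},"wy":{"type":"number"},"wz":{"type":"number"}}}},"grip_force":{"type":"number"}},"required":["increments"]}

```bash
mkdir -p pics; ls; python3 - <<'E'
from bench import readout, viewer
import cv2,pickle
print(readout.state())
for n in("top","scene"):
    s=viewer.snapshot(n); cv2.imwrite(f"pics/{n}0.png",s["img"]); pickle.dump(s,open(f"{n}0.pkl","wb"))
    print(n,s["camera_matrix"],s["extrinsics"],[k for k in s])
E
```

```text
pics
{'time_s': 0.0, 'qpos': array([-1.36561899e+00,  4.80854187e-01,  1.59688828e+00,  2.08479962e-05,
        1.06508205e+00, -4.65827466e-02]), 'joint_vel': array([-1.05598233e-03, -1.13042042e-03, -3.69809464e-04,  2.89993768e-04,
       -6.74108935e-06, -3.40680665e-04]), 'joint_efforts': array([ 2.86053793e-03, -9.50654697e+01, -4.30172217e+01,  2.95444522e-05,
        1.22934370e-02, -4.45334854e-05]), 'tool_pos': array([ 161.87337343, -629.08994805,  230.65251445]), 'ee_rot': array([-6.14714719e-04,  9.92088010e-01,  1.25542823e-01, -3.97028070e-05]), 'contact_force': array([-0.46618985, -0.73258555,  0.67377557]), 'moment': array([0.00035119, 0.00801359, 0.00446777]), 'grip_force': 0.0, 'grip_width': 0.9974303884662836}
top [[433.24519914   0.         319.54020176]
 [  0.         433.24519914 199.25726811]
 [  0.           0.           1.        ]] [[ 4.95639109e-03 -9.99987217e-01 -9.99641389e-04 -1.30298930e+02]
 [ 9.87007513e-01  4.73150889e-03  1.60604427e-01 -5.97172794e+02]
 [-1.60597644e-01 -1.78267191e-03  9.87018348e-01 -1.27750131e+03]
 [ 0.00000000e+00  0.00000000e+00  0.00000000e+00  1.00000000e+00]] ['img', 'range_z', 'camera_matrix', 'extrinsics']
scene [[452.37589823   0.         314.03544483]
 [  0.         452.37589823 200.43207515]
 [  0.           0.           1.        ]] [[ 4.28986649e-01 -9.03298288e-01  4.76001089e-03 -3.94616257e+02]
 [ 5.90543906e-01  2.84435718e-01  7.55217993e-01 -3.55860178e+02]
 [-6.83541037e-01 -3.21167441e-01  6.55456425e-01 -7.11365897e+02]
 [ 0.00000000e+00  0.00000000e+00  0.00000000e+00  1.00000000e+00]] ['img', 'range_z', 'camera_matrix', 'extrinsics']
```

View pics/top0.png

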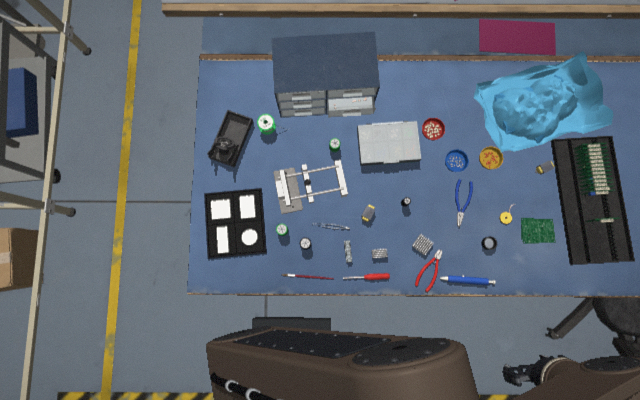

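View pics/scene0.png

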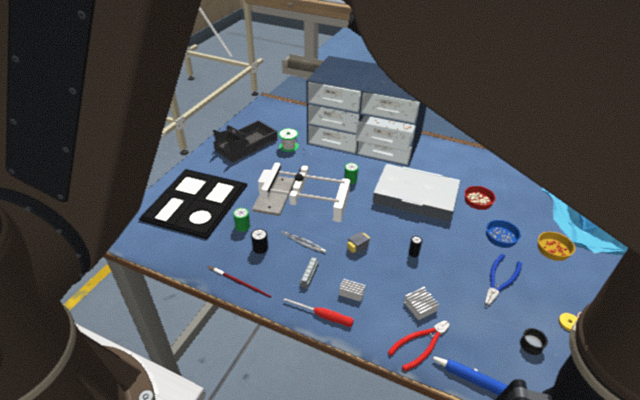

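The top view shows the tray at about (236,223), with the terminal block at (348,251), half sink (380,254), square sink (423,244) and transformer (369,213). The slim cap is at (406,202) and the black wide cap at (306,243), with green look-alikes at (282,230) and (335,145). I'll enlarge the work region next.

```bash
python3 - <<'E'
import cv2,pickle,numpy as np
s=pickle.load(open("top0.pkl","rb"));i=s["img"]
a=cv2.resize(i[195:265,270:435],None,fx=4.8,fy=4.8,interpolation=cv2.INTER_CUBIC)
cv2.imwrite("pics/c1.png",a)
s2=pickle.load(open("scene0.pkl","rb"));i=s2["img"]
a=cv2.resize(i[215:330,225:450],None,fx=3.5,fy=3.5,interpolation=cv2.INTER_CUBIC)
cv2.imwrite("pics/c2.png",a)
E
```

```text
(no output)
```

View pics/c1.png

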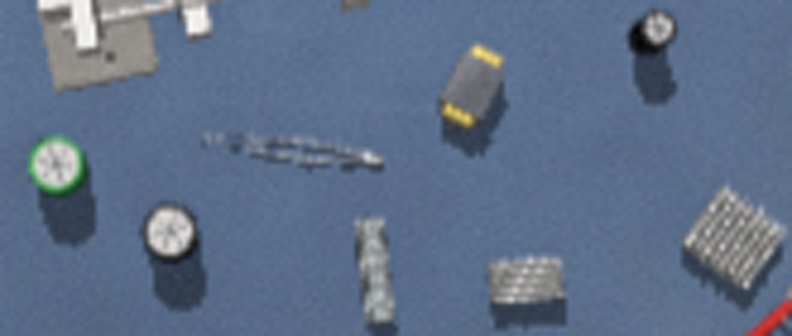

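View pics/c2.png

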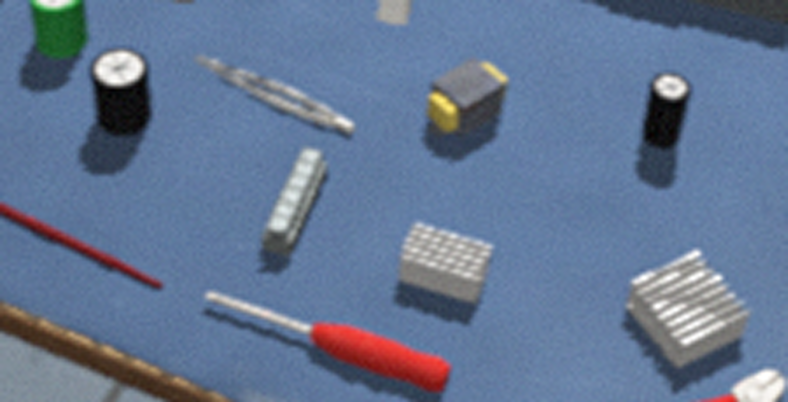

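Wide cap is the black, ~35 mm one at crop (170,232), i.e. top (306,243). The slim black one at (654,30) and the green ones aren't it. The square 46x46 sink is at crop (735,238) and the half sink at (527,280). Next I'll measure from the depth in both views.

```bash
cat >u.py <<'E'
import numpy as np,cv2
def cloud(s,T=None):
    R=s["range_z"];K=s["camera_matrix"];E=s["extrinsics"]
    v,u=np.mgrid[0:400,0:640];x=(u-K[0,2])/K[0,0]*R;y=(v-K[1,2])/K[1,1]*R
    p=np.stack([x,-y,-R],-1).reshape(-1,3)
    w=((p-E[:3,3])@E[:3,:3]).reshape(400,640,3);w[R<=0]=np.nan
    return w
def proj(s,P):
    E=s["extrinsics"];p=E[:3,:3]@np.array(P)+E[:3,3];K=s["camera_matrix"]
    return K[0,2]+K[0,0]*p[0]/-p[2],K[1,2]-K[1,1]*p[1]/-p[2]
def plane(s,u,v,z):
    K=s["camera_matrix"];E=s["extrinsics"];c=-E[:3,:3].T@E[:3,3]
    d=E[:3,:3].T@np.array([(u-K[0,2])/K[0,0],-(v-K[1,2])/K[1,1],-1]);return c+d*(z-c[2])/d[2]
E
python3 - <<'E'
import pickle;from u import *
np.set_printoptions(precision=1,suppress=True)
t=pickle.load(open("top0.pkl","rb"));sc=pickle.load(open("scene0.pkl","rb"))
W=cloud(t);S=cloud(sc)
print("bench z",np.nanmedian(W[205:235,430:450,2]),np.nanmedian(S[200:210,240:245]),"tray rim",W[222,233])
objs=dict(trans=(369,213,30),wide=(306,243,45),full=(423,244,24),term=(348,251,22),slim=(406,202,45),half=(380,254,24),green=(282,230,45))
for n,(u,v,h) in objs.items():
    c=plane(t,u,v,h)
    for nm,Q in(("top",W),("scene",S)):
        m=(np.hypot(Q[...,0]-c[0],Q[...,1]-c[1])<45)&(Q[...,2]>h-6)&(Q[...,2]<h+10)
        # keep component nearest centre
        k,l,st,ce=cv2.connectedComponentsWithStats(m.astype(np.uint8))
        if k<2: print(n,nm,"none");continue
        b=1+np.argmax(st[1:,4]);P=Q[l==b]
        r=cv2.minAreaRect(P[:,:2].astype(np.float32))
        print(n,nm,"n",len(P),"ztop",np.percentile(P[:,2],[10,50,95]),"mean",P[:,:2].mean(0),"rect",np.array(r[0]),np.array(r[1]),"%.1f"%r[2])
# pockets
for nm,s,Q in(("top",t,W),("scene",sc,S)):
    g=s["img"].min(2)>150
    k,l,st,ce=cv2.connectedComponentsWithStats(g.astype(np.uint8))
    for j in range(1,k):
        P=Q[l==j]
        if st[j,4]>60:
            mm=np.nanmedian(P,0)
            if 300<mm[0]<760 and 100<mm[1] and mm[2]<15:
                c=[];
                pts=np.array([plane(s,u,v,6)[:2] for v,u in zip(*np.where(l==j))]).astype(np.float32)
                r=cv2.minAreaRect(pts);print("pocket",nm,ce[j],st[j,4],"z",mm[2],np.array(r[0]),np.array(r[1]),"%.1f"%r[2])
E
```

```text
bench z 2.0672894975108833 33.51922792513714 tray rim [530.1 141.4  15.9]
trans top n 138 ztop [25.5 29.1 34.7] mean [ 560.  -277.1] rect [ 560.  -277.1] [28.9 49.6] 63.6
trans scene n 212 ztop [25.2 28.4 31.1] mean [ 557.4 -278.5] rect [ 559.2 -278.7] [30.8 48.7] 62.2
wide top n 100 ztop [41.4 44.8 50. ] mean [464.5 -83.8] rect [464.4 -84.1] [30.2 30.5] 1.0
wide scene n 171 ztop [41.7 44.  46.2] mean [462.3 -86.6] rect [463.3 -85.7] [35.5 33.9] 64.1
full top n 76 ztop [19.4 23.4 27.5] mean [ 460.8 -450.9] rect [ 460.9 -449.9] [33.5 45.4] 52.4
full scene n 343 ztop [18.9 21.8 24.6] mean [ 464.8 -446.6] rect [ 464.9 -446.4] [47.9 46.6] 52.4
term top n 94 ztop [18.2 22.  27.4] mean [ 441.1 -214.1] rect [ 442.5 -214.7] [62.6 16.7] 5.5
term scene n 165 ztop [18.9 21.1 23.1] mean [ 439.6 -216.8] rect [ 441.2 -215.7] [66.9 14.2] 7.6
slim top n 46 ztop [41.4 45.3 49.6] mean [ 595.3 -393.9] rect [ 595.6 -393.8] [21.6 21.6] 81.9
slim scene n 84 ztop [42.1 44.1 46.5] mean [ 593.9 -395.5] rect [ 595.6 -395.2] [23.1 23.6] 45.9
half top n 9 ztop [19.1 22.7 26.2] mean [ 448.6 -319.4] rect [ 448.6 
[... 167 characters left out ...]
6.4 -12. ] rect [506.4 -12.1] [30.7 33.2] 1.2
green scene n 143 ztop [41.8 44.2 46.4] mean [504.2 -14.3] rect [505.1 -13.2] [33.7 34.2] 8.4
pocket top [ 45.2 192.1] 838 z -546.435462209458 [630.  742.6] [ 14.6 698.6] 89.9
pocket top [246.9 206.2] 318 z 6.129924613882091 [581.6 101.5] [71.6 45.2] 6.7
pocket top [220.3 208.7] 346 z 6.657637173697168 [573.5 185.3] [59. 59.] 6.0
pocket top [222.1 239.3] 271 z 6.306477534018992 [477.3 175.6] [80.4 33.2] 5.8
pocket scene [190.2 185.1] 323 z 5.463885519041472 [572.5 185.9] [56.8 58.8] 5.2
pocket scene [219.3 192.4] 320 z 5.419506493096529 [581.3 102.4] [68.6 45.7] 5.9
pocket scene [168.9 208.9] 304 z 5.5551954739871725 [476.8 176.1] [79.  33.4] 6.2
```

```bash
python3 - <<'E'
import cv2,pickle
for n,(a,b,c,d) in dict(top=(180,265,195,275),scene=(165,240,135,250)).items():
    s=pickle.load(open(n+"0.pkl","rb"))["img"][a:b,c:d]
    cv2.imwrite(f"pics/tray_{n}.png",cv2.resize(s,None,fx=6,fy=6,interpolation=cv2.INTER_CUBIC))
E
```

```text
(no output)
```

View pics/tray_top.png

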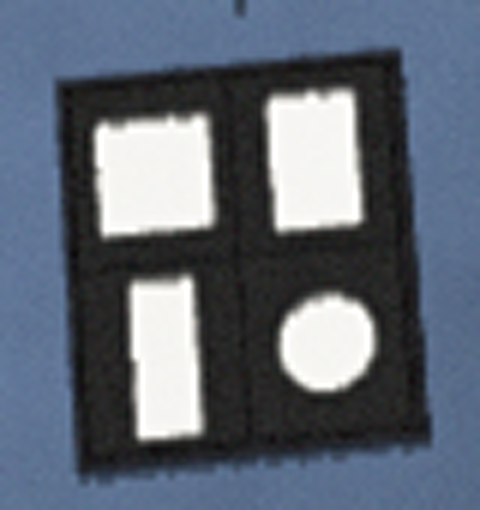

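Heights agree with the text in both views to about 1 mm, and the tray yaw is about 6°. In the tray crop the square pocket is top-left, oblong top-right, narrow bottom-left and round bottom-right at crop (327,343). I'll set up the plan arithmetic now.

```bash
cat >m.py <<'E'
import numpy as np
def inc(a,b):
    """a,b: commanded (x,y,z,yaw deg), tool down -> dx,dy,dz,wz"""
    d=np.subtract(b,a);y=np.radians(a[3])
    return dict(dx=round(d[0]*np.cos(y)+d[1]*np.sin(y),1),dy=round(d[0]*np.sin(y)-d[1]*np.cos(y),1),dz=round(-d[2],1),wz=round(-d[3],1))
def now():
    from bench import readout
    s=readout.state();w,x,y,z=s["ee_rot"]
    from scipy.spatial.transform import Rotation as R
    M=R.from_quat([x,y,z,w]).as_matrix();print("t",s["time_s"],"tilt deg",np.degrees(np.arccos(-M[2,2])),"w",s["grip_width"]*85,"gf",s["grip_force"],"q",s["qpos"].round(2))
    p=(*s["tool_pos"],np.degrees(np.arctan2(M[1,0],M[0,0])));print(np.round(p,1));return p
E
python3 - <<'E'
import pickle;from u import *;from m import *
t=pickle.load(open("top0.pkl","rb"));sc=pickle.load(open("scene0.pkl","rb"))
print("round",plane(t,249.3,237.0,6))
for n,s in(("top",t),("scene",sc)):
    k,l,st,ce=cv2.connectedComponentsWithStats((s["img"].min(2)>150).astype(np.uint8))
    for j in range(1,k):
        p=plane(s,*ce[j],6)
        if st[j,4]>60 and np.hypot(p[0]-485,p[1]-92)<25: print(n,p,st[j])
p=now();print(inc(p,(559.5,-278,80,-27)))
E
```

```text
round [484.5060396   90.89472348   6.        ]
top [485.50752284  91.71683272   6.        ] [242 229  15  16 195]
scene [484.88930296  92.5870619    6.        ] [189 211  22  13 221]
t 0.1 tilt deg 0.05946487832783563 w 84.95937707365317 gf 0.0 q [-1.37  0.48  1.6   0.    1.07 -0.05]
[ 161.9 -629.2  230.7   14.4]
{'dx': np.float64(472.5), 'dy': np.float64(-241.0), 'dz': np.float64(150.7), 'wz': np.float64(41.4)}
```

>>> servo_tool(increments=[{"gripper": 85,"dx": 472.5,"dy": -241,"dz": 150.7,"wz": 41.4},{"gripper": 85,"dx": 472.5,"dy": -241,"dz": 150.7,"wz": 41.4},{"gripper": 85,"dx": 472.5,"dy": -241,"dz": 150.7,"wz": 41.4},{"gripper": 85,"dx": 472.5,"dy": -241,"dz": 150.7,"wz": 41.4},{"gripper": 85,"dx": 472.5,"dy": -241,"dz": 150.7,"wz": 41.4},{"gripper": 85,"dx": 472.5,"dy": -241,"dz": 150.7,"wz": 41.4},{"gripper": 85,"dx": 472.5,"dy": -241,"dz": 150.7,"wz": 41.4},{"gripper": 85,"dx": 472.5,"dy": -241,"dz": 150.7,"wz": 41.4},{"gripper": 85,"dx": 472.5,"dy": -241,"dz": 150.7,"wz": 41.4},{"gripper": 85,"dx": 472.5,"dy": -241,"dz": 150.7,"wz": 41.4},{"gripper": 85,"dx": 472.5,"dy": -241,"dz": 150.7,"wz": 41.4},{"gripper": 85,"dx": 472.5,"dy": -241,"dz": 150.7,"wz": 41.4}], grip_force=40)

```text
schema error: expected keys gripper, dx, dy, dz, wx, wy, wz
```

```bash
python3 - <<'E'
from m import *
p=now();print(inc(p,(559.5,-278,80,-27)))
E
```

```text
t 0.1 tilt deg 0.05946487832783563 w 84.95937707365317 gf 0.0 q [-1.37  0.48  1.6   0.    1.07 -0.05]
[ 161.9 -629.2  230.7   14.4]
{'dx': np.float64(472.5), 'dy': np.float64(-241.0), 'dz': np.float64(150.7), 'wz': np.float64(41.4)}
```

All keys are required, so I'll include wx and wy.

>>> servo_tool(increments=[{"gripper": 85,"dx": 472.5,"dy": -241,"dz": 150.7,"wx": 0,"wy": 0,"wz": 41.4},{"gripper": 85,"dx": 472.5,"dy": -241,"dz": 150.7,"wx": 0,"wy": 0,"wz": 41.4},{"gripper": 85,"dx": 472.5,"dy": -241,"dz": 150.7,"wx": 0,"wy": 0,"wz": 41.4},{"gripper": 85,"dx": 472.5,"dy": -241,"dz": 150.7,"wx": 0,"wy": 0,"wz": 41.4},{"gripper": 85,"dx": 472.5,"dy": -241,"dz": 150.7,"wx": 0,"wy": 0,"wz": 41.4},{"gripper": 85,"dx": 472.5,"dy": -241,"dz": 150.7,"wx": 0,"wy": 0,"wz": 41.4},{"gripper": 85,"dx": 472.5,"dy": -241,"dz": 150.7,"wx": 0,"wy": 0,"wz": 41.4},{"gripper": 85,"dx": 472.5,"dy": -241,"dz": 150.7,"wx": 0,"wy": 0,"wz": 41.4},{"gripper": 85,"dx": 472.5,"dy": -241,"dz": 150.7,"wx": 0,"wy": 0,"wz": 41.4},{"gripper": 85,"dx": 472.5,"dy": -241,"dz": 150.7,"wx": 0,"wy": 0,"wz": 41.4},{"gripper": 85,"dx": 472.5,"dy": -241,"dz": 150.7,"wx": 0,"wy": 0,"wz": 41.4},{"gripper": 85,"dx": 472.5,"dy": -241,"dz": 150.7,"wx": 0,"wy": 0,"wz": 41.4}], grip_force=40)

```text
time_s: 1.1
tool_pos: [513.0, -318.8, 97.9]
ee_rot: [-0.0, 0.972, -0.233, -0.0]
contact_force: [0.6, -0.9, 0.5]
grip_width: 0.993
grip_force: 0.0
```

```bash
python3 - <<'E'
from m import *
p=now();print(inc(p,(559.5,-278,80,-27)))
E
```

```text
t 1.1 tilt deg 0.02385222093033278 w 84.39533869533683 gf 0.0 q [-0.61  0.58  1.82 -0.    0.75  1.44]
[ 513.  -318.8   97.9  -27. ]
{'dx': np.float64(22.9), 'dy': np.float64(-57.5), 'dz': np.float64(17.9), 'wz': np.float64(0.0)}
```

>>> servo_tool(increments=[{"gripper": 85,"dx": 17.9,"dy": -45.4,"dz": 13.8,"wx": 0,"wy": 0,"wz": 0},{"gripper": 85,"dx": 17.9,"dy": -45.4,"dz": 13.8,"wx": 0,"wy": 0,"wz": 0},{"gripper": 85,"dx": 17.9,"dy": -45.4,"dz": 13.8,"wx": 0,"wy": 0,"wz": 0},{"gripper": 85,"dx": 17.9,"dy": -45.4,"dz": 13.8,"wx": 0,"wy": 0,"wz": 0},{"gripper": 85,"dx": 17.9,"dy": -45.4,"dz": 13.8,"wx": 0,"wy": 0,"wz": 0}])

```text
time_s: 1.52
tool_pos: [547.7, -288.8, 85.0]
ee_rot: [0.0, 0.972, -0.233, -0.0]
contact_force: [-0.7, -0.5, 0.2]
grip_width: 0.995
grip_force: 0.0
```

```bash
python3 - <<'E'
from m import *;from bench import viewer;import cv2,pickle
p=now();print(inc(p,(559.5,-278,10,-27)))
s=viewer.snapshot("wrist");cv2.imwrite("pics/w1.png",s["img"]);pickle.dump((p,s),open("w1.pkl","wb"));print(s["camera_matrix"],s["T_tool_cam"])
E
```

```text
t 1.5167 tilt deg 0.02158470478405011 w 84.59762545407246 gf 0.0 q [-0.53  0.61  1.79 -0.    0.74  1.51]
[ 547.7 -288.8   85.   -27. ]
{'dx': np.float64(5.6), 'dy': np.float64(-15.0), 'dz': np.float64(75.0), 'wz': np.float64(0.0)}
[[309.70691629   0.         324.42846654]
 [  0.         309.70691629 200.60449488]
 [  0.           0.           1.        ]] [[ 1.79032734e-04  9.65050652e-01  2.62063364e-01  6.45509756e+01]
 [ 9.99999954e-01 -2.37290027e-04  1.90656828e-04  9.76175573e-01]
 [ 2.46178519e-04  2.62063318e-01 -9.65050650e-01 -1.42663151e+02]
 [ 0.00000000e+00  0.00000000e+00  0.00000000e+00  1.00000000e+00]]
```

View pics/w1.png

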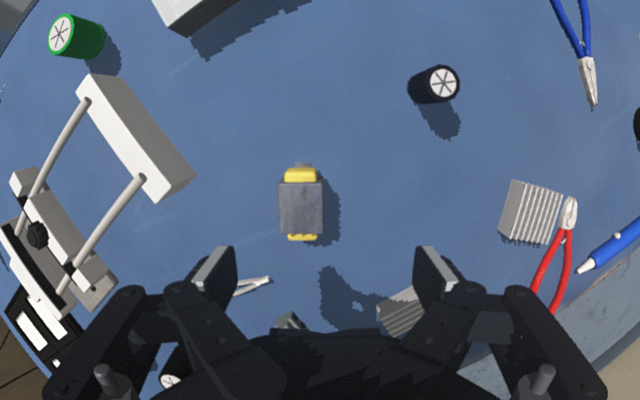

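The wrist view shows the transformer square to the gripper, core top at about (280–322, 182–234). I'll check its position from this view, and locate the other parts from here too.

```bash
cat >>u.py <<'E'
def wplane(p,s,u,v,z):
    K=s["camera_matrix"];T=s["T_tool_cam"];a=u-K[0,2];b=v-K[1,2];r=np.hypot(a,b)+1e-9;th=r/K[0,0]
    d=T[:3,:3]@np.array([np.sin(th)*a/r,-np.sin(th)*b/r,-np.cos(th)]);o=T[:3,3]
    y=np.radians(p[3]);R=np.array([[np.cos(y),np.sin(y),0],[np.sin(y),-np.cos(y),0],[0,0,-1]])
    o=R@o+np.array(p[:3]);d=R@d;return o+d*(z-o[2])/d[2]
E
python3 - <<'E'
import pickle;from u import *;from m import *
p,s=pickle.load(open("w1.pkl","rb"))
np.set_printoptions(precision=1,suppress=True)
for c in((280,182),(322,182),(322,234),(280,234),(301,208)): print(wplane(p,s,*c,30))
print("slim",wplane(p,s,443,83,45),"sink corners",wplane(p,s,517,181,24),wplane(p,s,562,192,24),wplane(p,s,545,245,24),wplane(p,s,499,233,24))
E
```

```text
[ 581.5 -274.4   30. ]
[ 568.9 -298.9   30. ]
[ 536.7 -282.4   30. ]
[ 549.6 -256.5   30. ]
[ 559.5 -278.4   30. ]
slim [ 594.  -394.4   45. ] sink corners [ 502.1 -433.3   24. ] [ 470.9 -476.9   24. ] [ 432.1 -447.6   24. ] [ 469.1 -405.1   24. ]
```

>>> servo_tool(increments=[{"gripper": 85,"dx": 5.6,"dy": -15,"dz": 0,"wx": 0,"wy": 0,"wz": 0},{"gripper": 85,"dx": 5.6,"dy": -15,"dz": 37,"wx": 0,"wy": 0,"wz": 0},{"gripper": 85,"dx": 5.6,"dy": -15,"dz": 75,"wx": 0,"wy": 0,"wz": 0},{"gripper": 85,"dx": 5.6,"dy": -15,"dz": 75,"wx": 0,"wy": 0,"wz": 0},{"gripper": 85,"dx": 5.6,"dy": -15,"dz": 75,"wx": 0,"wy": 0,"wz": 0},{"gripper": 20,"dx": 5.6,"dy": -15,"dz": 75,"wx": 0,"wy": 0,"wz": 0},{"gripper": 20,"dx": 5.6,"dy": -15,"dz": 75,"wx": 0,"wy": 0,"wz": 0},{"gripper": 20,"dx": 5.6,"dy": -15,"dz": 75,"wx": 0,"wy": 0,"wz": 0},{"gripper": 20,"dx": 5.6,"dy": -15,"dz": 75,"wx": 0,"wy": 0,"wz": 0},{"gripper": 20,"dx": 5.6,"dy": -15,"dz": 75,"wx": 0,"wy": 0,"wz": 0},{"gripper": 20,"dx": 5.6,"dy": -15,"dz": 75,"wx": 0,"wy": 0,"wz": 0},{"gripper": 20,"dx": 5.6,"dy": -15,"dz": 75,"wx": 0,"wy": 0,"wz": 0}], grip_force=40)

```text
time_s: 2.57
tool_pos: [560.9, -277.8, 11.3]
ee_rot: [0.0, 0.972, -0.233, 0.001]
contact_force: [-2.9, 0.9, 12.6]
grip_width: 0.346
grip_force: 39.1
```

```bash
python3 - <<'E'
from m import *
p=now();print(inc(p,(p[0],p[1],110,p[3])),inc(p,(581.5,102,110,6)))
E
```

```text
t 2.5667 tilt deg 0.1035133294496538 w 29.426130689540457 gf 39.05787169933319 q [-0.51  0.72  1.8  -0.    0.61  1.53]
[ 560.9 -277.8   11.3  -27. ]
{'dx': np.float64(0.0), 'dy': np.float64(-0.0), 'dz': np.float64(-98.7), 'wz': np.float64(-0.0)} {'dx': np.float64(-153.9), 'dy': np.float64(-347.8), 'dz': np.float64(-98.7), 'wz': np.float64(-33.0)}
```

>>> servo_tool(increments=[{"gripper": 20,"dx": 0,"dy": 0,"dz": -40,"wx": 0,"wy": 0,"wz": 0},{"gripper": 20,"dx": 0,"dy": 0,"dz": -80,"wx": 0,"wy": 0,"wz": 0},{"gripper": 20,"dx": -154,"dy": -348,"dz": -99,"wx": 0,"wy": 0,"wz": -33},{"gripper": 20,"dx": -154,"dy": -348,"dz": -99,"wx": 0,"wy": 0,"wz": -33},{"gripper": 20,"dx": -154,"dy": -348,"dz": -99,"wx": 0,"wy": 0,"wz": -33},{"gripper": 20,"dx": -154,"dy": -348,"dz": -99,"wx": 0,"wy": 0,"wz": -33},{"gripper": 20,"dx": -154,"dy": -348,"dz": -99,"wx": 0,"wy": 0,"wz": -33},{"gripper": 20,"dx": -154,"dy": -348,"dz": -99,"wx": 0,"wy": 0,"wz": -33},{"gripper": 20,"dx": -154,"dy": -348,"dz": -99,"wx": 0,"wy": 0,"wz": -33},{"gripper": 20,"dx": -154,"dy": -348,"dz": -99,"wx": 0,"wy": 0,"wz": -33},{"gripper": 20,"dx": -154,"dy": -348,"dz": -99,"wx": 0,"wy": 0,"wz": -33},{"gripper": 20,"dx": -154,"dy": -348,"dz": -99,"wx": 0,"wy": 0,"wz": -33}])

```text
time_s: 3.57
tool_pos: [581.2, 108.5, 109.9]
ee_rot: [-0.001, 0.999, 0.054, 0.001]
contact_force: [0.3, -0.0, -1.0]
grip_width: 0.344
grip_force: 41.4
```

>>> servo_tool(increments=[{"gripper": 20,"dx": 0,"dy": 0,"dz": 0,"wx": 0,"wy": 0,"wz": 0},{"gripper": 20,"dx": 0,"dy": 0,"dz": 0,"wx": 0,"wy": 0,"wz": 0},{"gripper": 20,"dx": 0,"dy": 0,"dz": 0,"wx": 0,"wy": 0,"wz": 0}])

```text
time_s: 3.82
tool_pos: [580.7, 101.8, 109.0]
ee_rot: [0.0, 0.999, 0.052, -0.0]
contact_force: [1.0, -1.4, -1.2]
grip_width: 0.34
grip_force: 41.4
```

```bash
python3 - <<'E'
from m import *
p=now();print(inc(p,(581.5,102,50,6)),inc(p,(581.5,102,17.5,6)))
E
```

```text
t 3.8167 tilt deg 0.012192468997028463 w 28.91347273733336 gf 41.37350678443909 q [ 0.12  0.54  1.85 -0.    0.75  1.59]
[580.7 101.8 109.    6. ]
{'dx': np.float64(0.8), 'dy': np.float64(-0.1), 'dz': np.float64(59.0), 'wz': np.float64(0.0)} {'dx': np.float64(0.8), 'dy': np.float64(-0.1), 'dz': np.float64(91.5), 'wz': np.float64(0.0)}
```

>>> servo_tool(increments=[{"gripper": 20,"dx": 0.8,"dy": 0,"dz": 38,"wx": 0,"wy": 0,"wz": 0},{"gripper": 20,"dx": 0.8,"dy": 0,"dz": 70,"wx": 0,"wy": 0,"wz": 0},{"gripper": 20,"dx": 0.8,"dy": 0,"dz": 83,"wx": 0,"wy": 0,"wz": 0},{"gripper": 20,"dx": 0.8,"dy": 0,"dz": 88,"wx": 0,"wy": 0,"wz": 0},{"gripper": 20,"dx": 0.8,"dy": 0,"dz": 91,"wx": 0,"wy": 0,"wz": 0},{"gripper": 20,"dx": 0.8,"dy": 0,"dz": 91,"wx": 0,"wy": 0,"wz": 0},{"gripper": 20,"dx": 0.8,"dy": 0,"dz": 91,"wx": 0,"wy": 0,"wz": 0}])

```text
time_s: 4.4
tool_pos: [582.5, 102.6, 19.1]
ee_rot: [-0.0, 0.999, 0.052, 0.001]
contact_force: [0.1, 0.3, -1.1]
grip_width: 0.341
grip_force: 41.4
```

```bash
python3 - <<'E'
from m import *;from bench import readout
p=now();print(readout.state()["contact_force"],inc((*p[:2],p[2]+90,p[3]),(464,-85,110,6)))
E
```

```text
t 4.4 tilt deg 0.09202942492240995 w 29.00133877434273 gf 41.42744958400726 q [ 0.12  0.68  1.89 -0.    0.57  1.59]
[582.5 102.6  19.1   6. ]
[ 0.08253006  0.28689553 -1.06134549] {'dx': np.float64(-137.5), 'dy': np.float64(174.1), 'dz': np.float64(-0.9), 'wz': np.float64(0.0)}
```

>>> servo_tool(increments=[{"gripper": 20,"dx": 0,"dy": 0,"dz": 1.5,"wx": 0,"wy": 0,"wz": 0},{"gripper": 20,"dx": 0,"dy": 0,"dz": 2,"wx": 0,"wy": 0,"wz": 0},{"gripper": 20,"dx": 0,"dy": 0,"dz": 2,"wx": 0,"wy": 0,"wz": 0},{"gripper": 20,"dx": 0,"dy": 0,"dz": 2,"wx": 0,"wy": 0,"wz": 0}])

```text
time_s: 4.73
tool_pos: [582.6, 102.8, 17.4]
ee_rot: [-0.0, 0.999, 0.053, 0.001]
contact_force: [-2.0, -1.5, 10.9]
grip_width: 0.344
grip_force: 42.8
```

It touched down at 10.9 N. Releasing, then on to the cap.

>>> servo_tool(increments=[{"gripper": 50,"dx": 0,"dy": 0,"dz": -1,"wx": 0,"wy": 0,"wz": 0},{"gripper": 50,"dx": 0,"dy": 0,"dz": -1,"wx": 0,"wy": 0,"wz": 0},{"gripper": 50,"dx": 0,"dy": 0,"dz": -1,"wx": 0,"wy": 0,"wz": 0},{"gripper": 50,"dx": 0,"dy": 0,"dz": -1,"wx": 0,"wy": 0,"wz": 0},{"gripper": 50,"dx": 0,"dy": 0,"dz": -40,"wx": 0,"wy": 0,"wz": 0},{"gripper": 75,"dx": 0,"dy": 0,"dz": -80,"wx": 0,"wy": 0,"wz": 0},{"gripper": 75,"dx": -137.5,"dy": 174,"dz": -93,"wx": 0,"wy": 0,"wz": 0},{"gripper": 75,"dx": -137.5,"dy": 174,"dz": -93,"wx": 0,"wy": 0,"wz": 0},{"gripper": 75,"dx": -137.5,"dy": 174,"dz": -93,"wx": 0,"wy": 0,"wz": 0},{"gripper": 75,"dx": -137.5,"dy": 174,"dz": -93,"wx": 0,"wy": 0,"wz": 0},{"gripper": 75,"dx": -137.5,"dy": 174,"dz": -93,"wx": 0,"wy": 0,"wz": 0},{"gripper": 75,"dx": -137.5,"dy": 174,"dz": -93,"wx": 0,"wy": 0,"wz": 0}])

```text
time_s: 5.73
tool_pos: [460.0, -87.5, 109.1]
ee_rot: [-0.0, 0.999, 0.052, -0.001]
contact_force: [0.1, -0.0, -0.2]
grip_width: 0.878
grip_force: 0.0
```

>>> servo_tool(increments=[{"gripper": 75,"dx": 0,"dy": 0,"dz": 0,"wx": 0,"wy": 0,"wz": 0},{"gripper": 75,"dx": 0,"dy": 0,"dz": 0,"wx": 0,"wy": 0,"wz": 0},{"gripper": 75,"dx": 0,"dy": 0,"dz": 0,"wx": 0,"wy": 0,"wz": 0}])

```text
time_s: 5.98
tool_pos: [463.7, -84.5, 108.9]
ee_rot: [0.0, 0.999, 0.052, 0.0]
contact_force: [1.3, 0.7, -0.7]
grip_width: 0.879
grip_force: 0.0
```

```bash
python3 - <<'E'
from m import *;from bench import viewer;import cv2,pickle
p=now();print(inc(p,(464,-85,18,6)))
s=viewer.snapshot("wrist");cv2.imwrite("pics/w2.png",s["img"]);pickle.dump((p,s),open("w2.pkl","wb"))
E
```

```text
t 5.9833 tilt deg 0.03237400134550826 w 74.70376759338858 gf 0.0 q [-0.24  0.42  2.11  0.    0.61  1.22]
[463.7 -84.5 108.9   6. ]
{'dx': np.float64(0.2), 'dy': np.float64(0.5), 'dz': np.float64(90.9), 'wz': np.float64(0.0)}
```

View pics/w2.png

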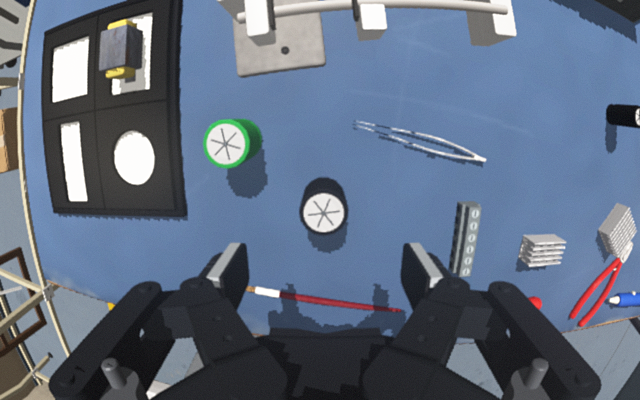

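The wrist view shows the transformer in the oblong pocket at (122,50), the wide black cap centred at (324,213) and the green look-alike at (227,141), clear of the fingers.

```bash
python3 - <<'E'
import pickle;from u import *;from m import *
p,s=pickle.load(open("w2.pkl","rb"))
np.set_printoptions(precision=1,suppress=True)
print("cap",wplane(p,s,324,213,45),"term",wplane(p,s,458,272,22),wplane(p,s,478,203,22), "round",wplane(p,s,134,158,6))
E
```

```text
cap [462.9 -84.2  45. ] term [ 412.2 -210.3   22. ] [ 477.1 -212.7   22. ] round [483.2  92.2   6. ]
```

>>> servo_tool(increments=[{"gripper": 75,"dx": 0,"dy": 0.5,"dz": 38,"wx": 0,"wy": 0,"wz": 0},{"gripper": 75,"dx": 0,"dy": 0.5,"dz": 72,"wx": 0,"wy": 0,"wz": 0},{"gripper": 75,"dx": 0,"dy": 0.5,"dz": 91,"wx": 0,"wy": 0,"wz": 0},{"gripper": 75,"dx": 0,"dy": 0.5,"dz": 91,"wx": 0,"wy": 0,"wz": 0},{"gripper": 75,"dx": 0,"dy": 0.5,"dz": 91,"wx": 0,"wy": 0,"wz": 0},{"gripper": 25,"dx": 0,"dy": 0.5,"dz": 91,"wx": 0,"wy": 0,"wz": 0},{"gripper": 25,"dx": 0,"dy": 0.5,"dz": 91,"wx": 0,"wy": 0,"wz": 0},{"gripper": 25,"dx": 0,"dy": 0.5,"dz": 91,"wx": 0,"wy": 0,"wz": 0},{"gripper": 25,"dx": 0,"dy": 0.5,"dz": 91,"wx": 0,"wy": 0,"wz": 0},{"gripper": 25,"dx": 0,"dy": 0.5,"dz": 91,"wx": 0,"wy": 0,"wz": 0},{"gripper": 25,"dx": 0,"dy": 0.5,"dz": 91,"wx": 0,"wy": 0,"wz": 0}])

```text
time_s: 6.95
tool_pos: [464.2, -85.4, 19.2]
ee_rot: [0.0, 0.999, 0.053, 0.001]
contact_force: [-0.7, 2.4, 15.0]
grip_width: 0.395
grip_force: 38.3
```

```bash
python3 - <<'E'
from m import *
p=now();print(inc(p,(485.2,92,120,6)))
E
```

```text
t 6.95 tilt deg 0.13503722088057998 w 33.60266695227579 gf 38.337435722351074 q [-0.25  0.59  2.16  0.    0.39  1.22]
[464.2 -85.4  19.2   6. ]
{'dx': np.float64(39.6), 'dy': np.float64(-174.2), 'dz': np.float64(-100.8), 'wz': np.float64(0.0)}
```

>>> servo_tool(increments=[{"gripper": 25,"dx": 0,"dy": 0,"dz": -40,"wx": 0,"wy": 0,"wz": 0},{"gripper": 25,"dx": 0,"dy": 0,"dz": -80,"wx": 0,"wy": 0,"wz": 0},{"gripper": 25,"dx": 0,"dy": 0,"dz": -100,"wx": 0,"wy": 0,"wz": 0},{"gripper": 25,"dx": 39.6,"dy": -174,"dz": -101,"wx": 0,"wy": 0,"wz": 0},{"gripper": 25,"dx": 39.6,"dy": -174,"dz": -101,"wx": 0,"wy": 0,"wz": 0},{"gripper": 25,"dx": 39.6,"dy": -174,"dz": -101,"wx": 0,"wy": 0,"wz": 0},{"gripper": 25,"dx": 39.6,"dy": -174,"dz": -101,"wx": 0,"wy": 0,"wz": 0},{"gripper": 25,"dx": 39.6,"dy": -174,"dz": -101,"wx": 0,"wy": 0,"wz": 0},{"gripper": 25,"dx": 39.6,"dy": -174,"dz": -101,"wx": 0,"wy": 0,"wz": 0},{"gripper": 25,"dx": 39.6,"dy": -174,"dz": -101,"wx": 0,"wy": 0,"wz": 0},{"gripper": 25,"dx": 39.6,"dy": -174,"dz": -101,"wx": 0,"wy": 0,"wz": 0},{"gripper": 25,"dx": 39.6,"dy": -174,"dz": -101,"wx": 0,"wy": 0,"wz": 0}])

```text
time_s: 7.95
tool_pos: [484.2, 90.9, 119.1]
ee_rot: [0.0, 0.999, 0.052, 0.0]
contact_force: [-0.0, -0.8, -2.0]
grip_width: 0.397
grip_force: 40.5
```

>>> servo_tool(increments=[{"gripper": 25,"dx": 0,"dy": 0,"dz": 38,"wx": 0,"wy": 0,"wz": 0},{"gripper": 25,"dx": 0,"dy": 0,"dz": 70,"wx": 0,"wy": 0,"wz": 0},{"gripper": 25,"dx": 0,"dy": 0,"dz": 86,"wx": 0,"wy": 0,"wz": 0},{"gripper": 25,"dx": 0,"dy": 0,"dz": 90,"wx": 0,"wy": 0,"wz": 0},{"gripper": 25,"dx": 0,"dy": 0,"dz": 90,"wx": 0,"wy": 0,"wz": 0},{"gripper": 25,"dx": 0,"dy": 0,"dz": 90,"wx": 0,"wy": 0,"wz": 0}])

```text
time_s: 8.45
tool_pos: [484.7, 91.4, 29.5]
ee_rot: [-0.0, 0.999, 0.052, 0.0]
contact_force: [0.1, 0.2, -0.0]
grip_width: 0.393
grip_force: 40.6
```

```bash
python3 - <<'E'
from m import *
p=now();print(inc(p,(485.2,92,25.0,6)))
E
```

```text
t 8.45 tilt deg 0.013451320418257421 w 33.41681378745575 gf 40.555205941200256 q [0.12 0.58 2.11 0.   0.45 1.59]
[484.7  91.4  29.5   6. ]
{'dx': np.float64(0.6), 'dy': np.float64(-0.6), 'dz': np.float64(4.5), 'wz': np.float64(-0.0)}
```

>>> servo_tool(increments=[{"gripper": 25,"dx": 0.5,"dy": -0.5,"dz": 2.5,"wx": 0,"wy": 0,"wz": 0},{"gripper": 25,"dx": 0.5,"dy": -0.5,"dz": 4,"wx": 0,"wy": 0,"wz": 0},{"gripper": 25,"dx": 0.5,"dy": -0.5,"dz": 5,"wx": 0,"wy": 0,"wz": 0},{"gripper": 25,"dx": 0.5,"dy": -0.5,"dz": 5,"wx": 0,"wy": 0,"wz": 0},{"gripper": 25,"dx": 0.5,"dy": -0.5,"dz": 5,"wx": 0,"wy": 0,"wz": 0}])

```text
time_s: 8.87
tool_pos: [485.7, 92.6, 25.2]
ee_rot: [-0.0, 0.999, 0.053, 0.001]
contact_force: [-2.3, -2.3, 18.4]
grip_width: 0.394
grip_force: 42.7
```

>>> servo_tool(increments=[{"gripper": 55,"dx": 0,"dy": 0,"dz": -1,"wx": 0,"wy": 0,"wz": 0},{"gripper": 55,"dx": 0,"dy": 0,"dz": -1,"wx": 0,"wy": 0,"wz": 0},{"gripper": 55,"dx": 0,"dy": 0,"dz": -1,"wx": 0,"wy": 0,"wz": 0},{"gripper": 55,"dx": 0,"dy": 0,"dz": -1,"wx": 0,"wy": 0,"wz": 0},{"gripper": 55,"dx": 0,"dy": 0,"dz": -30,"wx": 0,"wy": 0,"wz": 0},{"gripper": 60,"dx": 0,"dy": 0,"dz": -65,"wx": 0,"wy": 0,"wz": 0},{"gripper": 80,"dx": 0,"dy": 0,"dz": -85,"wx": 0,"wy": 0,"wz": 0},{"gripper": 80,"dx": -77,"dy": 532,"dz": -85,"wx": 0,"wy": 0,"wz": -46.4},{"gripper": 80,"dx": -77,"dy": 532,"dz": -85,"wx": 0,"wy": 0,"wz": -46.4},{"gripper": 80,"dx": -77,"dy": 532,"dz": -85,"wx": 0,"wy": 0,"wz": -46.4},{"gripper": 80,"dx": -77,"dy": 532,"dz": -85,"wx": 0,"wy": 0,"wz": -46.4},{"gripper": 80,"dx": -77,"dy": 532,"dz": -85,"wx": 0,"wy": 0,"wz": -46.4}])

```text
time_s: 9.87
tool_pos: [478.8, -82.5, 108.9]
ee_rot: [0.0, 0.951, 0.311, 0.0]
contact_force: [0.9, 0.5, -0.6]
grip_width: 0.939
grip_force: 0.0
```

>>> servo_tool(increments=[{"gripper": 80,"dx": 0,"dy": 0,"dz": 0,"wx": 0,"wy": 0,"wz": 0},{"gripper": 80,"dx": 0,"dy": 0,"dz": 0,"wx": 0,"wy": 0,"wz": 0}])

```text
time_s: 10.03
tool_pos: [479.0, -82.7, 108.8]
ee_rot: [0.0, 0.952, 0.306, 0.0]
contact_force: [-0.2, 0.6, 0.5]
grip_width: 0.939
grip_force: 0.0
```

```bash
python3 - <<'E'
from m import *
p=now();print(inc(p,(465,-445,110,52.4)))
E
```

```text
t 10.0333 tilt deg 0.0027324686426833944 w 79.82138702802489 gf 0.0 q [-0.23  0.43  2.08  0.    0.63  0.72]
[479.  -82.7 108.8  35.7]
{'dx': np.float64(-222.6), 'dy': np.float64(286.2), 'dz': np.float64(-1.2), 'wz': np.float64(-16.7)}
```

>>> servo_tool(increments=[{"gripper": 80,"dx": -222.6,"dy": 286,"dz": -1,"wx": 0,"wy": 0,"wz": -16.7},{"gripper": 80,"dx": -222.6,"dy": 286,"dz": -1,"wx": 0,"wy": 0,"wz": -16.7},{"gripper": 80,"dx": -222.6,"dy": 286,"dz": -1,"wx": 0,"wy": 0,"wz": -16.7},{"gripper": 80,"dx": -222.6,"dy": 286,"dz": -1,"wx": 0,"wy": 0,"wz": -16.7},{"gripper": 80,"dx": -222.6,"dy": 286,"dz": -1,"wx": 0,"wy": 0,"wz": -16.7},{"gripper": 80,"dx": -222.6,"dy": 286,"dz": -1,"wx": 0,"wy": 0,"wz": -16.7},{"gripper": 80,"dx": -222.6,"dy": 286,"dz": -1,"wx": 0,"wy": 0,"wz": -16.7},{"gripper": 80,"dx": -222.6,"dy": 286,"dz": -1,"wx": 0,"wy": 0,"wz": -16.7},{"gripper": 80,"dx": -222.6,"dy": 286,"dz": -1,"wx": 0,"wy": 0,"wz": -16.7},{"gripper": 80,"dx": -222.6,"dy": 286,"dz": -1,"wx": 0,"wy": 0,"wz": -16.7},{"gripper": 80,"dx": -222.6,"dy": 286,"dz": -1,"wx": 0,"wy": 0,"wz": -16.7},{"gripper": 80,"dx": -222.6,"dy": 286,"dz": -1,"wx": 0,"wy": 0,"wz": -16.7}])

```text
time_s: 11.03
tool_pos: [466.5, -441.9, 109.3]
ee_rot: [-0.001, 0.897, 0.442, -0.0]
contact_force: [0.5, 0.6, 0.3]
grip_width: 0.939
grip_force: 0.0
```

>>> servo_tool(increments=[{"gripper": 80,"dx": 0,"dy": 0,"dz": 0,"wx": 0,"wy": 0,"wz": 0},{"gripper": 80,"dx": 0,"dy": 0,"dz": 0,"wx": 0,"wy": 0,"wz": 0},{"gripper": 80,"dx": 0,"dy": 0,"dz": 0,"wx": 0,"wy": 0,"wz": 0}])

```text
time_s: 11.28
tool_pos: [466.8, -442.0, 110.0]
ee_rot: [-0.0, 0.896, 0.443, -0.0]
contact_force: [0.1, -0.7, 0.0]
grip_width: 0.936
grip_force: 0.0
```

```bash
python3 - <<'E'
from m import *;from bench import viewer;import cv2,pickle
p=now()
s=viewer.snapshot("wrist");cv2.imwrite("pics/w3.png",s["img"]);pickle.dump((p,s),open("w3.pkl","wb"))
E
```

```text
t 11.2833 tilt deg 0.01752993216683896 w 79.58388496712047 gf 0.0 q [-0.81  0.6   1.72  0.    0.82 -0.15]
[ 466.8 -442.   110.    52.6]
```

View pics/w3.png

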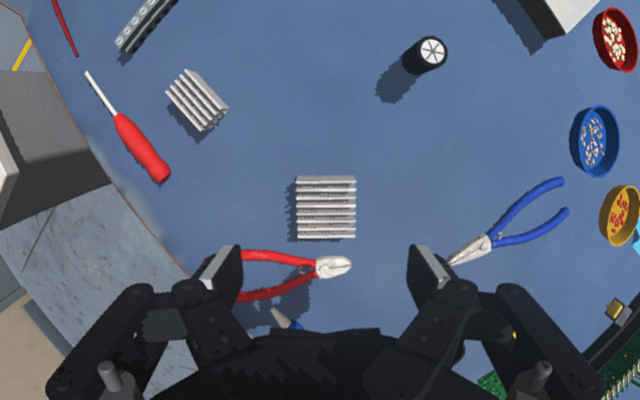

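The square sink shows at (297–355, 177–239), aligned with the gripper. The red pliers lie just behind it at (240–350, 250–300), so I'll compute clearances in tool coordinates.

```bash
python3 - <<'E'
import pickle;from u import *;from m import *
p,s=pickle.load(open("w3.pkl","rb"))
np.set_printoptions(precision=1,suppress=True)
def tl(u,v,z):
    w=wplane(p,s,u,v,z);i=inc(p,(*w,p[3]));return w,float(i["dx"]),float(i["dy"])
for c in((297,177),(355,177),(355,239),(297,239),(326,208)): print("sink",*tl(*c,24))
for c in((250,251),(275,253),(320,260),(348,262),(240,255),(490,235),(450,262)): print("pliers",*tl(*c,8))
E
```

```text
sink [ 462.1 -411.6   24. ] 21.4 -22.1
sink [ 496.9 -438.1   24. ] 21.4 21.5
sink [ 467.5 -478.8   24. ] -28.8 22.9
sink [ 430.7 -450.7   24. ] -28.8 -23.4
sink [ 464.8 -444.2   24. ] -2.9 -0.3
pliers [ 384.6 -439.     8. ] -47.5 -67.1
pliers [ 401.6 -453.7    8. ] -48.9 -44.7
pliers [ 429.  -482.7    8. ] -55.2 -5.4
pliers [ 447.3 -499.2    8. ] -57.3 19.2
pliers [ 374.3 -436.5    8. ] -51.7 -76.8
pliers [ 568.4 -563.7    8. ] -35.0 154.6
pliers [ 521.9 -560.5    8. ] -60.8 115.7
```

>>> servo_tool(increments=[{"gripper": 70,"dx": -2.5,"dy": 0,"dz": 38,"wx": 0,"wy": 0,"wz": 0.2},{"gripper": 70,"dx": -2.5,"dy": 0,"dz": 72,"wx": 0,"wy": 0,"wz": 0.2},{"gripper": 70,"dx": -2.5,"dy": 0,"dz": 95,"wx": 0,"wy": 0,"wz": 0.2},{"gripper": 70,"dx": -2.5,"dy": 0,"dz": 104,"wx": 0,"wy": 0,"wz": 0.2},{"gripper": 70,"dx": -2.5,"dy": 0,"dz": 104,"wx": 0,"wy": 0,"wz": 0.2},{"gripper": 70,"dx": -2.5,"dy": 0,"dz": 104,"wx": 0,"wy": 0,"wz": 0.2},{"gripper": 35,"dx": -2.5,"dy": 0,"dz": 104,"wx": 0,"wy": 0,"wz": 0.2},{"gripper": 35,"dx": -2.5,"dy": 0,"dz": 104,"wx": 0,"wy": 0,"wz": 0.2},{"gripper": 35,"dx": -2.5,"dy": 0,"dz": 104,"wx": 0,"wy": 0,"wz": 0.2},{"gripper": 35,"dx": -2.5,"dy": 0,"dz": 104,"wx": 0,"wy": 0,"wz": 0.2},{"gripper": 35,"dx": -2.5,"dy": 0,"dz": 104,"wx": 0,"wy": 0,"wz": 0.2}])

```text
time_s: 12.25
tool_pos: [465.7, -446.1, 7.8]
ee_rot: [0.001, 0.897, 0.441, 0.0]
contact_force: [-0.7, 1.9, 6.8]
grip_width: 0.529
grip_force: 40.7
```

```bash
python3 - <<'E'
from m import *
p=now();print(inc(p,(p[0],p[1],120,p[3])),inc(p,(573,185.5,120,6)))
E
```

```text
t 12.25 tilt deg 0.1591462687792737 w 44.92475934474172 gf 40.740442872047424 q [-0.81  0.74  1.76  0.    0.63 -0.15]
[ 465.7 -446.1    7.8   52.4]
{'dx': np.float64(0.0), 'dy': np.float64(0.0), 'dz': np.float64(-112.2), 'wz': np.float64(-0.0)} {'dx': np.float64(565.7), 'dy': np.float64(-300.7), 'dz': np.float64(-112.2), 'wz': np.float64(46.4)}
```

>>> servo_tool(increments=[{"gripper": 35,"dx": 0,"dy": 0,"dz": -38,"wx": 0,"wy": 0,"wz": 0},{"gripper": 35,"dx": 0,"dy": 0,"dz": -75,"wx": 0,"wy": 0,"wz": 0},{"gripper": 35,"dx": 0,"dy": 0,"dz": -112,"wx": 0,"wy": 0,"wz": 0},{"gripper": 35,"dx": 565.7,"dy": -300.7,"dz": -112,"wx": 0,"wy": 0,"wz": 46.4},{"gripper": 35,"dx": 565.7,"dy": -300.7,"dz": -112,"wx": 0,"wy": 0,"wz": 46.4},{"gripper": 35,"dx": 565.7,"dy": -300.7,"dz": -112,"wx": 0,"wy": 0,"wz": 46.4},{"gripper": 35,"dx": 565.7,"dy": -300.7,"dz": -112,"wx": 0,"wy": 0,"wz": 46.4},{"gripper": 35,"dx": 565.7,"dy": -300.7,"dz": -112,"wx": 0,"wy": 0,"wz": 46.4},{"gripper": 35,"dx": 565.7,"dy": -300.7,"dz": -112,"wx": 0,"wy": 0,"wz": 46.4},{"gripper": 35,"dx": 565.7,"dy": -300.7,"dz": -112,"wx": 0,"wy": 0,"wz": 46.4},{"gripper": 35,"dx": 565.7,"dy": -300.7,"dz": -112,"wx": 0,"wy": 0,"wz": 46.4},{"gripper": 35,"dx": 565.7,"dy": -300.7,"dz": -112,"wx": 0,"wy": 0,"wz": 46.4}])

```text
time_s: 13.25
tool_pos: [525.5, -91.8, 119.2]
ee_rot: [0.0, 0.999, 0.051, 0.001]
contact_force: [2.1, 0.2, -0.6]
grip_width: 0.527
grip_force: 42.1
```

>>> servo_tool(increments=[{"gripper": 35,"dx": 0,"dy": 0,"dz": 0,"wx": 0,"wy": 0,"wz": 0},{"gripper": 35,"dx": 0,"dy": 0,"dz": 0,"wx": 0,"wy": 0,"wz": 0}])

```text
time_s: 13.42
tool_pos: [525.7, -91.4, 119.0]
ee_rot: [0.0, 0.999, 0.054, 0.001]
contact_force: [0.5, 0.0, -0.3]
grip_width: 0.524
grip_force: 42.1
```

```bash
python3 - <<'E'
from m import *
p=now();print(inc(p,(573,185.5,120,6)))
E
```

```text
t 13.4167 tilt deg 0.09956175879936498 w 44.57152160626371 gf 42.096102833747864 q [-0.23  0.47  1.97  0.    0.7   1.23]
[525.7 -91.4 119.    6.2]
{'dx': np.float64(76.9), 'dy': np.float64(-270.2), 'dz': np.float64(-1.0), 'wz': np.float64(0.2)}
```

>>> servo_tool(increments=[{"gripper": 35,"dx": 76.9,"dy": -270,"dz": 0,"wx": 0,"wy": 0,"wz": 0.2},{"gripper": 35,"dx": 76.9,"dy": -270,"dz": 0,"wx": 0,"wy": 0,"wz": 0.2},{"gripper": 35,"dx": 76.9,"dy": -270,"dz": 0,"wx": 0,"wy": 0,"wz": 0.2},{"gripper": 35,"dx": 76.9,"dy": -270,"dz": 0,"wx": 0,"wy": 0,"wz": 0.2},{"gripper": 35,"dx": 76.9,"dy": -270,"dz": 0,"wx": 0,"wy": 0,"wz": 0.2},{"gripper": 35,"dx": 76.9,"dy": -270,"dz": 0,"wx": 0,"wy": 0,"wz": 0.2},{"gripper": 35,"dx": 76.9,"dy": -270,"dz": 0,"wx": 0,"wy": 0,"wz": 0.2},{"gripper": 35,"dx": 76.9,"dy": -270,"dz": 0,"wx": 0,"wy": 0,"wz": 0.2},{"gripper": 35,"dx": 76.9,"dy": -270,"dz": 0,"wx": 0,"wy": 0,"wz": 0.2},{"gripper": 35,"dx": 76.9,"dy": -270,"dz": 38,"wx": 0,"wy": 0,"wz": 0.2},{"gripper": 35,"dx": 76.9,"dy": -270,"dz": 70,"wx": 0,"wy": 0,"wz": 0.2},{"gripper": 35,"dx": 76.9,"dy": -270,"dz": 70,"wx": 0,"wy": 0,"wz": 0.2}])

```text
time_s: 14.42
tool_pos: [570.5, 180.2, 43.6]
ee_rot: [0.001, 0.999, 0.049, -0.003]
contact_force: [-1.7, -1.2, -1.2]
grip_width: 0.53
grip_force: 42.0
```

```bash
python3 - <<'E'
from m import *
p=now();print(inc(p,(573,185.5,13.5,6)))
E
```

```text
t 14.4167 tilt deg 0.3973873916840728 w 45.07716033442192 gf 42.0417594909668 q [ 0.26  0.65  1.85 -0.    0.64  1.73]
[570.5 180.2  43.6   5.7]
{'dx': np.float64(3.1), 'dy': np.float64(-5.0), 'dz': np.float64(30.1), 'wz': np.float64(-0.3)}
```

>>> servo_tool(increments=[{"gripper": 35,"dx": 0,"dy": 0,"dz": 0,"wx": 0,"wy": 0,"wz": 0},{"gripper": 35,"dx": 0,"dy": 0,"dz": 0,"wx": 0,"wy": 0,"wz": 0},{"gripper": 35,"dx": 0,"dy": 0,"dz": 0,"wx": 0,"wy": 0,"wz": 0}])

```text
time_s: 14.67
tool_pos: [574.8, 182.6, 49.9]
ee_rot: [-0.0, 0.999, 0.05, 0.001]
contact_force: [0.6, -0.2, -0.4]
grip_width: 0.529
grip_force: 42.0
```

```bash
python3 - <<'E'
from m import *
p=now();print(inc(p,(573,185.5,13.5,6)))
E
```

```text
t 14.6667 tilt deg 0.14626564126460753 w 44.94315769331791 gf 42.044439911842346 q [ 0.26  0.64  1.85 -0.    0.65  1.73]
[574.8 182.6  49.9   5.7]
{'dx': np.float64(-1.5), 'dy': np.float64(-3.1), 'dz': np.float64(36.4), 'wz': np.float64(-0.3)}
```

>>> servo_tool(increments=[{"gripper": 35,"dx": -1.5,"dy": -3,"dz": 15,"wx": 0,"wy": 0,"wz": -0.3},{"gripper": 35,"dx": -1.5,"dy": -3,"dz": 28,"wx": 0,"wy": 0,"wz": -0.3},{"gripper": 35,"dx": -1.5,"dy": -3,"dz": 33,"wx": 0,"wy": 0,"wz": -0.3},{"gripper": 35,"dx": -1.5,"dy": -3,"dz": 35,"wx": 0,"wy": 0,"wz": -0.3},{"gripper": 35,"dx": -1.5,"dy": -3,"dz": 36.5,"wx": 0,"wy": 0,"wz": -0.3},{"gripper": 35,"dx": -1.5,"dy": -3,"dz": 36.5,"wx": 0,"wy": 0,"wz": -0.3},{"gripper": 35,"dx": -1.5,"dy": -3,"dz": 36.5,"wx": 0,"wy": 0,"wz": -0.3}])

```text
time_s: 15.25
tool_pos: [571.7, 185.8, 13.4]
ee_rot: [0.0, 0.999, 0.053, 0.0]
contact_force: [-10.2, -3.2, 32.5]
grip_width: 0.526
grip_force: 46.4
```

>>> servo_tool(increments=[{"gripper": 35,"dx": 0,"dy": 0,"dz": -0.7,"wx": 0,"wy": 0,"wz": 0},{"gripper": 60,"dx": 0,"dy": 0,"dz": -1,"wx": 0,"wy": 0,"wz": 0},{"gripper": 60,"dx": 0,"dy": 0,"dz": -1,"wx": 0,"wy": 0,"wz": 0},{"gripper": 60,"dx": 0,"dy": 0,"dz": -1,"wx": 0,"wy": 0,"wz": 0},{"gripper": 60,"dx": 0,"dy": 0,"dz": -1,"wx": 0,"wy": 0,"wz": 0},{"gripper": 60,"dx": 0,"dy": 0,"dz": -30,"wx": 0,"wy": 0,"wz": 0},{"gripper": 60,"dx": 0,"dy": 0,"dz": -65,"wx": 0,"wy": 0,"wz": 0},{"gripper": 60,"dx": 0,"dy": 0,"dz": -97,"wx": 0,"wy": 0,"wz": 0},{"gripper": 60,"dx": 0,"dy": 0,"dz": -97,"wx": 0,"wy": 0,"wz": 0}])

```text
time_s: 16.0
tool_pos: [574.6, 186.8, 113.9]
ee_rot: [-0.001, 0.999, 0.053, 0.004]
contact_force: [2.2, 0.1, 1.0]
grip_width: 0.701
grip_force: 0.0
```

>>> servo_tool(increments=[{"gripper": 60,"dx": -171.6,"dy": 384,"dz": 0,"wx": 0,"wy": 0,"wz": 0},{"gripper": 60,"dx": -171.6,"dy": 384,"dz": 0,"wx": 0,"wy": 0,"wz": 0},{"gripper": 60,"dx": -171.6,"dy": 384,"dz": 0,"wx": 0,"wy": 0,"wz": 0},{"gripper": 60,"dx": -171.6,"dy": 384,"dz": 0,"wx": 0,"wy": 0,"wz": 0},{"gripper": 60,"dx": -171.6,"dy": 384,"dz": 0,"wx": 0,"wy": 0,"wz": 0},{"gripper": 60,"dx": -171.6,"dy": 384,"dz": 0,"wx": 0,"wy": 0,"wz": 0},{"gripper": 60,"dx": -171.6,"dy": 384,"dz": 0,"wx": 0,"wy": 0,"wz": 0},{"gripper": 60,"dx": -171.6,"dy": 384,"dz": 0,"wx": 0,"wy": 0,"wz": 0},{"gripper": 60,"dx": -171.6,"dy": 384,"dz": 0,"wx": 0,"wy": 0,"wz": 0},{"gripper": 60,"dx": -171.6,"dy": 384,"dz": 0,"wx": 0,"wy": 0,"wz": 0},{"gripper": 60,"dx": -171.6,"dy": 384,"dz": 0,"wx": 0,"wy": 0,"wz": 0},{"gripper": 60,"dx": -171.6,"dy": 384,"dz": 0,"wx": 0,"wy": 0,"wz": 0}])

```text
time_s: 17.0
tool_pos: [440.9, -216.4, 108.3]
ee_rot: [0.0, 0.999, 0.051, 0.0]
contact_force: [-0.6, 0.8, 0.5]
grip_width: 0.705
grip_force: 0.0
```

>>> servo_tool(increments=[{"gripper": 60,"dx": 0,"dy": 0,"dz": 0,"wx": 0,"wy": 0,"wz": 0},{"gripper": 60,"dx": 0,"dy": 0,"dz": 0,"wx": 0,"wy": 0,"wz": 0},{"gripper": 60,"dx": 0,"dy": 0,"dz": 0,"wx": 0,"wy": 0,"wz": 0}])

```text
time_s: 17.25
tool_pos: [441.9, -212.8, 108.3]
ee_rot: [-0.0, 0.999, 0.054, -0.0]
contact_force: [-0.5, -0.3, -0.8]
grip_width: 0.702
grip_force: 0.0
```

```bash
python3 - <<'E'
from m import *;from bench import viewer;import cv2,pickle
p=now();print(inc(p,(441.5,-214.5,10,6)))
s=viewer.snapshot("wrist");cv2.imwrite("pics/w4.png",s["img"]);pickle.dump((p,s),open("w4.pkl","wb"))
E
```

```text
t 17.25 tilt deg 0.016901480182863325 w 59.62793602460904 gf 0.0 q [-0.51  0.44  2.07  0.    0.63  0.95]
[ 441.9 -212.8  108.3    6.2]
{'dx': np.float64(-0.6), 'dy': np.float64(1.6), 'dz': np.float64(98.3), 'wz': np.float64(0.2)}
```

View pics/w4.png

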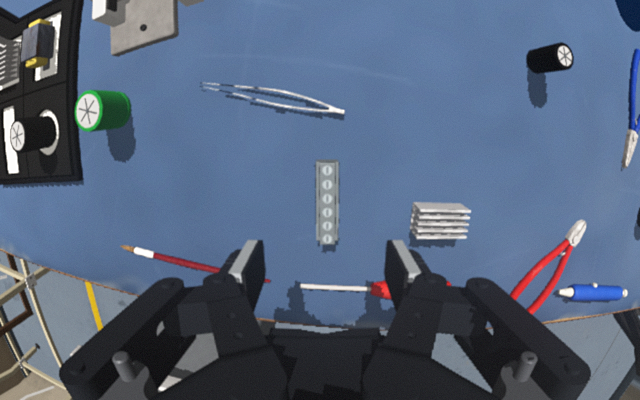

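The terminal block is at (316–339, 162–245), aligned with the gripper. The half sink at (413–470) and the screwdriver are clear. Grasping now.

>>> servo_tool(increments=[{"gripper": 60,"dx": -0.5,"dy": 1.6,"dz": 38,"wx": 0,"wy": 0,"wz": 0.2},{"gripper": 60,"dx": -0.5,"dy": 1.6,"dz": 72,"wx": 0,"wy": 0,"wz": 0.2},{"gripper": 60,"dx": -0.5,"dy": 1.6,"dz": 92,"wx": 0,"wy": 0,"wz": 0.2},{"gripper": 60,"dx": -0.5,"dy": 1.6,"dz": 99,"wx": 0,"wy": 0,"wz": 0.2},{"gripper": 60,"dx": -0.5,"dy": 1.6,"dz": 99,"wx": 0,"wy": 0,"wz": 0.2},{"gripper": 60,"dx": -0.5,"dy": 1.6,"dz": 99,"wx": 0,"wy": 0,"wz": 0.2},{"gripper": 8,"dx": -0.5,"dy": 1.6,"dz": 99,"wx": 0,"wy": 0,"wz": 0.2},{"gripper": 8,"dx": -0.5,"dy": 1.6,"dz": 99,"wx": 0,"wy": 0,"wz": 0.2},{"gripper": 8,"dx": -0.5,"dy": 1.6,"dz": 99,"wx": 0,"wy": 0,"wz": 0.2},{"gripper": 8,"dx": -0.5,"dy": 1.6,"dz": 99,"wx": 0,"wy": 0,"wz": 0.2},{"gripper": 8,"dx": -0.5,"dy": 1.6,"dz": 99,"wx": 0,"wy": 0,"wz": 0.2},{"gripper": 8,"dx": -0.5,"dy": 1.6,"dz": 99,"wx": 0,"wy": 0,"wz": 0.2}])

```text
time_s: 18.3
tool_pos: [441.9, -216.1, 10.5]
ee_rot: [0.0, 0.999, 0.051, 0.001]
contact_force: [-0.3, 1.4, 15.4]
grip_width: 0.201
grip_force: 38.9
```

```bash
python3 - <<'E'
import pickle;from u import *;from m import *
q,s=pickle.load(open("w4.pkl","rb"))
print("ends",wplane(q,s,327.5,162,22),wplane(q,s,327.5,245,22))
p=now();print(inc(p,(477,176,120,6)))
E
```

```text
ends [ 473.91171765 -211.51704193   22.        ] [ 407.59109476 -218.87827158   22.        ]
t 18.3 tilt deg 0.10376238721799254 w 17.056838477491777 gf 38.874719738960266 q [-0.52  0.62  2.12  0.    0.4   0.95]
[ 441.9 -216.1   10.5    5.9]
{'dx': np.float64(75.0), 'dy': np.float64(-386.4), 'dz': np.float64(-109.5), 'wz': np.float64(-0.1)}
```

>>> servo_tool(increments=[{"gripper": 8,"dx": 0,"dy": 0,"dz": -38,"wx": 0,"wy": 0,"wz": 0},{"gripper": 8,"dx": 0,"dy": 0,"dz": -75,"wx": 0,"wy": 0,"wz": 0},{"gripper": 8,"dx": 0,"dy": 0,"dz": -109,"wx": 0,"wy": 0,"wz": 0},{"gripper": 8,"dx": 76,"dy": -386.4,"dz": -109,"wx": 0,"wy": 0,"wz": 0},{"gripper": 8,"dx": 76,"dy": -386.4,"dz": -109,"wx": 0,"wy": 0,"wz": 0},{"gripper": 8,"dx": 76,"dy": -386.4,"dz": -109,"wx": 0,"wy": 0,"wz": 0},{"gripper": 8,"dx": 76,"dy": -386.4,"dz": -109,"wx": 0,"wy": 0,"wz": 0},{"gripper": 8,"dx": 76,"dy": -386.4,"dz": -109,"wx": 0,"wy": 0,"wz": 0},{"gripper": 8,"dx": 76,"dy": -386.4,"dz": -109,"wx": 0,"wy": 0,"wz": 0},{"gripper": 8,"dx": 76,"dy": -386.4,"dz": -109,"wx": 0,"wy": 0,"wz": 0},{"gripper": 8,"dx": 76,"dy": -386.4,"dz": -109,"wx": 0,"wy": 0,"wz": 0},{"gripper": 8,"dx": 76,"dy": -386.4,"dz": -109,"wx": 0,"wy": 0,"wz": 0}])

```text
time_s: 19.3
tool_pos: [475.5, 159.9, 119.0]
ee_rot: [-0.0, 0.999, 0.051, 0.0]
contact_force: [1.0, 0.2, -0.7]
grip_width: 0.193
grip_force: 40.3
```

>>> servo_tool(increments=[{"gripper": 8,"dx": 0,"dy": 0,"dz": 0,"wx": 0,"wy": 0,"wz": 0},{"gripper": 8,"dx": 0,"dy": 0,"dz": 0,"wx": 0,"wy": 0,"wz": 0}])

```text
time_s: 19.47
tool_pos: [475.6, 159.9, 118.8]
ee_rot: [-0.0, 0.999, 0.053, 0.0]
contact_force: [0.8, -0.1, -0.6]
grip_width: 0.203
grip_force: 40.3
```

```bash
python3 - <<'E'
from m import *
p=now();print(inc(p,(478,176,16.2,6)))
E
```

```text
t 19.4667 tilt deg 0.055324882469863904 w 17.295587842604554 gf 40.321674942970276 q [0.26 0.43 2.04 0.   0.67 1.73]
[475.6 159.9 118.8   6.1]
{'dx': np.float64(4.1), 'dy': np.float64(-15.8), 'dz': np.float64(102.6), 'wz': np.float64(0.1)}
```

>>> servo_tool(increments=[{"gripper": 8,"dx": 4,"dy": -15.8,"dz": 0,"wx": 0,"wy": 0,"wz": 0},{"gripper": 8,"dx": 4,"dy": -15.8,"dz": 35,"wx": 0,"wy": 0,"wz": 0},{"gripper": 8,"dx": 4,"dy": -15.8,"dz": 65,"wx": 0,"wy": 0,"wz": 0},{"gripper": 8,"dx": 4,"dy": -15.8,"dz": 85,"wx": 0,"wy": 0,"wz": 0},{"gripper": 8,"dx": 4,"dy": -15.8,"dz": 95,"wx": 0,"wy": 0,"wz": 0},{"gripper": 8,"dx": 4,"dy": -15.8,"dz": 99,"wx": 0,"wy": 0,"wz": 0},{"gripper": 8,"dx": 4,"dy": -15.8,"dz": 101,"wx": 0,"wy": 0,"wz": 0},{"gripper": 8,"dx": 4,"dy": -15.8,"dz": 102.5,"wx": 0,"wy": 0,"wz": 0},{"gripper": 8,"dx": 4,"dy": -15.8,"dz": 102.5,"wx": 0,"wy": 0,"wz": 0},{"gripper": 8,"dx": 4,"dy": -15.8,"dz": 102.5,"wx": 0,"wy": 0,"wz": 0}])

```text
time_s: 20.3
tool_pos: [478.6, 173.9, 16.8]
ee_rot: [-0.0, 0.999, 0.051, 0.001]
contact_force: [-0.6, 0.1, -0.0]
grip_width: 0.2
grip_force: 40.3
```

>>> servo_tool(increments=[{"gripper": 8,"dx": 0,"dy": -2,"dz": 0,"wx": 0,"wy": 0,"wz": 0},{"gripper": 8,"dx": 0,"dy": -2,"dz": 1,"wx": 0,"wy": 0,"wz": 0},{"gripper": 8,"dx": 0,"dy": -2,"dz": 1,"wx": 0,"wy": 0,"wz": 0},{"gripper": 8,"dx": 0,"dy": -2,"dz": 1,"wx": 0,"wy": 0,"wz": 0}])

```text
time_s: 20.63
tool_pos: [478.3, 176.2, 16.4]
ee_rot: [-0.0, 0.999, 0.051, 0.001]
contact_force: [-5.8, -1.7, 30.3]
grip_width: 0.196
grip_force: 44.0
```

>>> servo_tool(increments=[{"gripper": 8,"dx": 0,"dy": 0,"dz": -0.7,"wx": 0,"wy": 0,"wz": 0},{"gripper": 36,"dx": 0,"dy": 0,"dz": -1,"wx": 0,"wy": 0,"wz": 0},{"gripper": 36,"dx": 0,"dy": 0,"dz": -1,"wx": 0,"wy": 0,"wz": 0},{"gripper": 36,"dx": 0,"dy": 0,"dz": -1,"wx": 0,"wy": 0,"wz": 0},{"gripper": 36,"dx": 0,"dy": 0,"dz": -1,"wx": 0,"wy": 0,"wz": 0},{"gripper": 36,"dx": 0,"dy": 0,"dz": -30,"wx": 0,"wy": 0,"wz": 0},{"gripper": 36,"dx": 0,"dy": 0,"dz": -65,"wx": 0,"wy": 0,"wz": 0},{"gripper": 36,"dx": 0,"dy": 0,"dz": -100,"wx": 0,"wy": 0,"wz": 0},{"gripper": 36,"dx": 0,"dy": 0,"dz": -135,"wx": 0,"wy": 0,"wz": 0}])

```text
time_s: 21.38
tool_pos: [477.2, 175.6, 151.1]
ee_rot: [0.0, 0.999, 0.051, -0.001]
contact_force: [1.5, 1.1, 0.4]
grip_width: 0.423
grip_force: 0.0
```

>>> servo_tool(increments=[{"gripper": 60,"dx": 0,"dy": 250,"dz": -40,"wx": 0,"wy": 0,"wz": 0},{"gripper": 60,"dx": 0,"dy": 250,"dz": -40,"wx": 0,"wy": 0,"wz": 0},{"gripper": 60,"dx": 0,"dy": 250,"dz": -40,"wx": 0,"wy": 0,"wz": 0},{"gripper": 60,"dx": 0,"dy": 250,"dz": -40,"wx": 0,"wy": 0,"wz": 0},{"gripper": 60,"dx": 0,"dy": 250,"dz": -40,"wx": 0,"wy": 0,"wz": 0},{"gripper": 60,"dx": 0,"dy": 250,"dz": -40,"wx": 0,"wy": 0,"wz": 0},{"gripper": 60,"dx": 0,"dy": 250,"dz": -40,"wx": 0,"wy": 0,"wz": 0},{"gripper": 60,"dx": 0,"dy": 250,"dz": -40,"wx": 0,"wy": 0,"wz": 0},{"gripper": 60,"dx": 0,"dy": 250,"dz": -40,"wx": 0,"wy": 0,"wz": 0},{"gripper": 60,"dx": 0,"dy": 250,"dz": -40,"wx": 0,"wy": 0,"wz": 0}])

```text
time_s: 22.22
tool_pos: [502.9, -71.9, 189.5]
ee_rot: [-0.0, 0.999, 0.051, -0.0]
contact_force: [0.4, 1.6, 0.4]
grip_width: 0.701
grip_force: 0.0
```

```bash
python3 - <<'E'
from u import *;from bench import viewer,readout
st=readout.state();print(st["time_s"],st["tool_pos"],st["contact_force"],st["grip_width"])
np.set_printoptions(precision=1,suppress=True)
t=viewer.snapshot("top");s=viewer.snapshot("scene")
a=cv2.resize(t["img"][180:270,195:285],(540,540),interpolation=cv2.INTER_CUBIC);b=cv2.resize(s["img"][160:245,135:265],(800,523),interpolation=cv2.INTER_CUBIC)
cv2.imwrite("pics/f1.png",a);cv2.imwrite("pics/f2.png",b)
for nm,Q in(("top",cloud(t)),("scene",cloud(s))):
  for n,c,h in(("trans",(581.5,102),36),("wide",(485.2,92),51),("full",(573,185.5),30),("term",(477,176),28)):
    m=(np.hypot(Q[...,0]-c[0],Q[...,1]-c[1])<42)&(Q[...,2]>h-6)&(Q[...,2]<h+10)
    k,l,g,ce=cv2.connectedComponentsWithStats(m.astype(np.uint8))
    if k<2: print(nm,n,"none");continue
    P=Q[l==1+np.argmax(g[1:,4])];r=cv2.minAreaRect(P[:,:2].astype(np.float32))
    print(nm,n,len(P),"z",np.percentile(P[:,2],[10,50,90]),np.array(r[0]),np.array(r[1]),"%.1f"%r[2])
E
```

```text
22.2167 [502.89318988 -71.85595794 189.49770773] [0.36416436 1.55817606 0.37474908] 0.7011310147516341
top trans 2 z [34.4 35.5 36.6] [594.8 118.3] [2.7 0. ] 171.3
top wide none
top full 17 z [25.4 28.2 31.9] [571.9 179.9] [ 7.5 22.2] 1.5
top term 70 z [23.6 28.2 32.1] [482.9 176.5] [54.9 15.3] 3.1
scene trans 153 z [31.  34.2 36.3] [579.3 100. ] [52.  31.7] 10.1
scene wide 144 z [47.4 49.9 51.7] [485.5  90.7] [33.5 34.3] 68.6
scene full 218 z [24.8 27.4 29.9] [570.6 183. ] [50.7 48. ] 10.2
scene term 124 z [23.7 26.6 28.5] [477.9 174.2] [65.9 13.9] 4.8
```

View pics/f1.png

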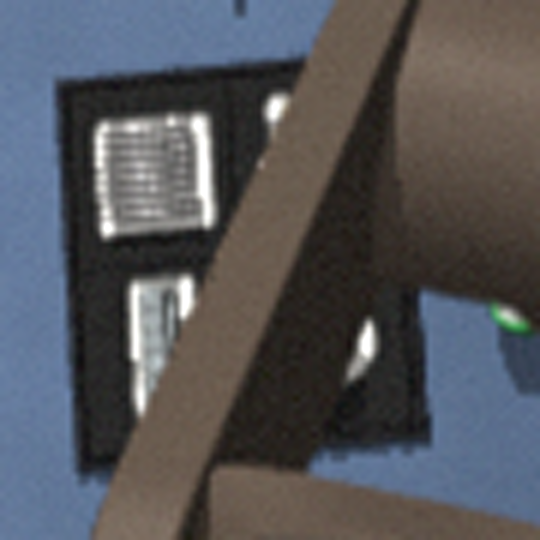

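View pics/f2.png

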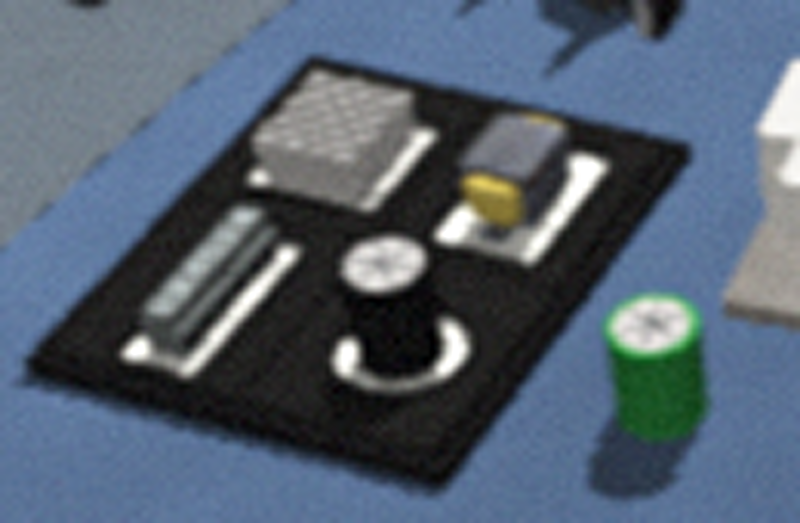

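All four parts sit upright in their pockets with white floor showing round them. Their tops rose by 5.5–5.9 mm in the scene view, which matches a 6 mm pocket floor. The decoys are untouched, so I'm handing in.

```bash
python3 -c "
from bench import arm;print(arm.job_done())"
```

```text
the job is handed in; nothing more can be done
None
```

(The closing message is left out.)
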